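# Close the leaf jig and start its clamp screw

### The job

Lower the hinged leaf of the assembly jig by hand until it lies fully closed over the bracket, without letting it slam. Then start the leaf's captive wing screw in its threaded boss the careful way: turn it backward (anticlockwise seen from above) only until you feel the thread drop, then forward one full turn. Finish with the fingers still gripping the wing, so that the screw is held started and the leaf stays closed, and leave the loose parts and tools on the bench where they are.

Things in the scene. Friction and masses are not known exactly. Their poses are not given: they have to be found in the camera images.
- jig: leaf jig fixed to the bench: aluminium base plate 260 x 190 x 16 mm, origin in the plane of the bench, x from the screw end to the hinge end, z up. A threaded steel boss (41 mm across, top 70 mm above the bench) stands on it at x = -40 mm, y = 0; two hinge cheeks up to 90 mm high stand at x = +100 mm; between them sits a black steel bracket with a pulley, 64 mm high. Two bystanders (bearing, hex bolt) stand on the base plate at its -y edge.
- leaf (a joint): angle of the hinged leaf in rad: 0 = closed and lying level on the boss, grows as it opens; near 1.5 it stands upright. The hinge is stiff: more than about 1.1 rad open the leaf stays where it is left, and takes about 4 N at the knob to move; lower down it falls shut by its own weight (0.9 kg) if let go, and has to be carried with about 4 N at the knob
- leaf_hinge (a point): middle of the leaf's hinge axis, 76 mm above the bench at the jig's x = +100 mm; the axis runs along the jig's y. Closed, the leaf is a steel window frame 12 mm thick and 130 mm wide (70 to 82 mm above the bench) that reaches from the hinge 172 mm towards the jig's -x
- leaf_knob (a point): centre of the black ball knob, 25 mm in diameter, on a thin rod at the +y corner of the leaf's free edge; with the leaf closed it lies 200 mm from the hinge axis towards the jig's -x, 52 mm towards +y and 24 mm above the axis (100 mm above the bench). It turns with the leaf about the hinge axis and can be pinched from above at any leaf angle
- wing_grip (a point): centre of the wing screw's flat steel wing, on the screw's axis: the wing is 52 mm long (its own x axis), 10 mm thick (its y axis) and 40 mm high, so it reaches 17 mm above and 23 mm below this point; z points up along the screw. Below the wing is a round collar 38 mm across and 6 mm thick. With the leaf closed the screw's axis stands upright on the boss's axis, 140 mm from the hinge axis, and this point is at 121 mm plus the value of joint screw_depth above the bench
- wing_screw (a joint): turn of the wing screw in the leaf, rad, no stops; grows when it is turned backward (anticlockwise from above, unscrewing) and falls when it is turned forward. Turns with about 0.02 N m. The angle at which it starts is chance. The thread is right-handed, pitch 5 mm a turn, one start
- screw_depth (a joint): height of the captive screw (0.3 kg) in the leaf, m, up positive; it slides freely, -0.010 to +0.012. Leaf closed, it rests on the boss's thread end: turned backward it climbs 5 mm a turn to about +0.004, then drops 4 to 5 mm to about 0 (the thread drop) if free to fall: a firm grip holds it up (its weight then hangs on the fingers), loose fingers let it fall. One turn forward from there reads about -0.005
- bearing: bystander: small steel ball bearing, ring 26 mm across, 9 mm high, on the jig's base plate near its -y edge; origin at its underside
- hex_bolt: bystander: steel hex bolt 41 mm tall standing on its head (24 mm across) on the front -y corner of the jig's base plate; origin at its underside
- pulley: bystander: aluminium belt pulley 52 mm across, 34 mm high, on the bench beside the jig on its -y side; origin at its underside
- spare_bracket: bystander: black steel angle bracket 80 x 50 x 50 mm on the bench beside the jig on its +y side; origin at its underside
- spanner: bystander: steel spanner 180 mm long, lying on the bench to the robot's left; origin at its middle
- driver: bystander: screwdriver 200 mm long with a black handle, lying on the bench to the robot's right; origin at its middle
- grease: bystander: white jar with a black cap, 60 mm across, 70 mm high, on the bench to the robot's right; origin at its underside

How it is judged:
By the outcome, as a careful person would: the job done as asked, in the order asked, and still so for the second after the job is handed in, while the arm keeps its last pose, push and grip.
It also fails if it takes over 67 s, if anything falls off the work surface, if the arm or the gripper's body presses on something with over 40 N, if the wrist force passes 120 N, or if a joint passes its speed limit or range.

### The arm

A 6-joint arm with a two-finger parallel gripper is mounted at the origin on the work surface. World frame = base frame: x ahead of the robot, y to its left, z up, the work surface at z = 0. Lengths are in m, angles in degrees, forces in N, time in s.
With the tool pointing down it reaches from about 0.4 to 0.825 m from the base axis. Payload 7 kg.
Tool frame: the origin (TCP) lies on the front face of the gripper's body, between the roots of the fingers; the fingertips stand 66 mm ahead of it and the grasp point (between the pads) lies 47 mm ahead of it (nose_length is the distance from the TCP to the fingertips, in m); y points along the fingers, z is the direction in which the jaws open and shut, and the axes are right-handed (so a half turn about y gives the same grasp; the last joint's range is limited). The gripper opens to 88 mm and grips with 3 to 60 N. Pads are 19 mm wide; open, the fingers measure 130 mm over their backs; the gripper's body (78 mm by 193 mm) begins 47 mm behind the grasp point.
Start: joints at [80.392, 20.546, 0.682, 0, -70.136, -16.507], TCP at [0.297, 0.606, 0.292] pointing down, gripper open.
Joint ranges: [-176.03, 176.03], [-82.01, 121.73], [-58.28, 71.71], [-173.87, 95.51], [-174.79, -0.11], [-173.66, 173.66]. Speed limits (degrees/s): [136.94, 136.94, 172.46, 180, 180, 180].

### API

Orientations are given as [roll, pitch, yaw] about the fixed x, y, z axes, in that order (R = Rz(yaw) Ry(pitch) Rx(roll)).
In Python, from plant import get_state, capture, close_job, nose_length gives the robot as it stands.
- The arm moves only by the tool apply_moves, never from a script. Its argument "rows" is a list of rows, each a list of 2 entries, a list of its own where there are three numbers: the shift along the tool's x, y, z in m, then the turn about the tool's y in degrees. In form: [[[tx, ty, tz], yaw], ...]. A call has 1 to 20 rows; each row is the pose to reach, as a shift and turn from the pose commanded when the call began, along the tool's axes at that moment; what a row does not reach only later rows make up. A row lasts 1/8 s, in which the tool goes at most 62.5 mm and 10.7 degrees, less where a joint would pass 70% of its speed; a pose out of reach is approached as far as the arm can. A call with a gripper value outside its range is refused whole. "gripper" is the opening, from 0 (shut) to 1 (fully open), set as the call begins (left out, the last holds). The fingers move at their own pace and stop on an object; "grip_force" is the grip in N (left out, the last holds). Time passes only in rows, so rows that repeat a pose let the fingers close. It gives the time, the measured TCP pose, the force and the opening at its end, in the units of the state.
- get_state(): the state, without advancing time (a new reading comes with each control period).
- capture(name): name is "scene" or "top" or "wrist"; returns a dict with "pixels" (384x512x3 uint8, blue, green, red), "z_map" (384x512 float32, m along the optical axis (not along the pixel's ray), 0 where there is no reading), "intrinsics" (3x3 intrinsics, pixels), "D" ([k1, k2, p1, p2, k3] as OpenCV has them; the pictures are not rectified), "rvec" (rotation vector, rad) and "tvec" (3), from world to camera coordinates, as OpenCV has them; the wrist camera has in their place "mount" (4x4, takes a point from camera to tool coordinates, whose origin is the TCP and whose axes are the tool frame's). Camera axes: x right, y down, z forward; pixel columns grow to the right and rows downward; lengths in m; the calibration is good to about 2 mm. A picture is of the moment at which its call begins: read the wrist's pose just before it.
- close_job(): hands the job in, once; it reports no verdict.
The state is a dict: "time_s": time; "joints": joint angles; "qd": joint speeds; "joint_torque": joint torques, N m; "tcp_pos": TCP position; "eef_rot": TCP orientation; "contact_force": force on the tool from outside, world axes, zero at the start; "moment": the same for the moment, N m; "gripper_width": finger opening in m.
Only numpy, scipy, OpenCV 4.12 (cv2) and the standard library are available. Lean on these libraries where they do the work, as an engineer would, in place of code of your own. Each camera call takes 0.05 s, during which the arm holds its last target.

## Working session

There is one attempt and no reset: what is moved stays moved. The work goes in short steps, Python scripts to look and compute and a tool call to move; the robot and the scene stay as the last step left them, time stands still between calls to the robot, and variables do not carry over. Pictures are saved under pics/ and viewed, and the job is handed in when it is done.

Besides the shell and the picture viewer there is one more tool, called after "Request:" as name(argument=value, ...), one argument or row to a line, values as JSON. apply_moves: Moves the arm, as the interface text tells. Its arguments: {"type":"object","properties":{"rows":{"type":"array"},"gripper":{"type":"number"},"grip_force":{"type":"number"}},"required":["rows"]}

```bash
ls; mkdir -p pics; cat > h.py <<'E'
import numpy as np, cv2
from plant import get_state, capture, close_job, nose_length
def snap(n,f,st=None):
    c=capture(n); cv2.imwrite('pics/'+f+'.png',c['pixels']); np.savez('pics/'+f+'.npz',**{k:np.array(v) for k,v in c.items()}); return c
def Rt(s):
    from scipy.spatial.transform import Rotation as R
    return R.from_euler('xyz',s['eef_rot'],degrees=True).as_matrix(), np.array(s['tcp_pos'])
def cloud(c,s=None):
    h,w=c['z_map'].shape
    uv=np.stack(np.meshgrid(np.arange(w),np.arange(h)),-1).reshape(-1,1,2).astype(np.float64)
    n=cv2.undistortPoints(uv,np.array(c['intrinsics']),np.array(c['D'])).reshape(h,w,2)
    z=c['z_map'][...,None]; P=np.concatenate([n*z,z],-1)
    if 'rvec' in c and c['rvec'] is not None:
        R=cv2.Rodrigues(np.array(c['rvec'],float))[0]; return (P-np.array(c['tvec']).ravel())@R
    M=np.array(c['mount']); R,t=Rt(s); P=P@M[:3,:3].T+M[:3,3]; return P@R.T+t
E
python3 - <<'E'
from h import *
s=get_state(); print(s, nose_length)
for n in('scene','top','wrist'):
    c=snap(n,n+'0'); print(n,[k for k in c])
E
```

```text
pics
{'time_s': 0.0, 'joints': array([ 8.03912686e+01,  2.05909026e+01,  6.35835645e-01, -1.91016130e-02,
       -7.01363591e+01, -1.65083708e+01]), 'qd': array([-0.07560725,  0.07299897, -0.00194917,  0.00654667,  0.11840646,
       -0.0547531 ]), 'joint_torque': array([ 1.42080757e-03, -5.82723856e+01,  2.93050396e+01,  6.99701115e+00,
        7.12331981e-03, -1.60876893e-04]), 'tcp_pos': array([0.29697975, 0.6057506 , 0.29124748]), 'eef_rot': array([-8.99072397e+01,  8.76485760e-03,  1.53876400e+02]), 'contact_force': array([0.82129644, 0.33817004, 1.19758404]), 'moment': array([0.00606574, 0.00575067, 0.0239585 ]), 'gripper_width': 0.08773258920662474} 0.0656
scene ['pixels', 'z_map', 'intrinsics', 'D', 'rvec', 'tvec']
top ['pixels', 'z_map', 'intrinsics', 'D', 'rvec', 'tvec']
wrist ['pixels', 'z_map', 'intrinsics', 'D', 'mount']
```

View pics/scene0.png

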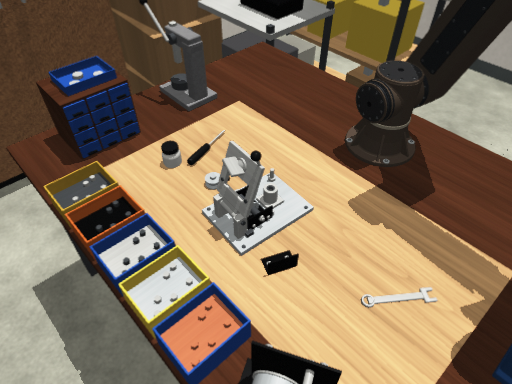

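View pics/top0.png

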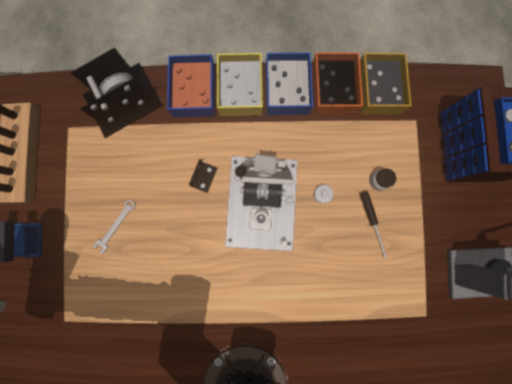

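View pics/wrist0.png

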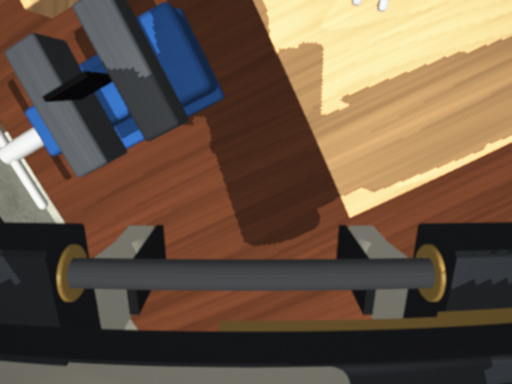

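The top view shows the jig at about (262,203) with its hinge end away from the robot. The knob is near (241,171) and the boss at (261,215). Next I'll measure these.

```bash
python3 - <<'E'
from h import *
for n in('scene','top'):
    d=dict(np.load(f'pics/{n}0.npz')); P=cloud(d)
    if n=='top':
        print('cam',-cv2.Rodrigues(d['rvec'])[0].T@d['tvec'].ravel())
        # base plate
        sub=P[130:265,210:315]; z=sub[...,2]
        m=((z>0.008)&(z<0.024)).astype(np.uint8)
        print(m.sum()); pts=sub[m>0][:,:2].astype(np.float32)
        # keep main component
        k,l,st,_=cv2.connectedComponentsWithStats(m); i=1+st[1:,4].argmax(); print(st[i])
        pts=sub[l==i][:,:2].astype(np.float32)
        r=cv2.minAreaRect(pts); print('plate',r, 'z',np.median(sub[l==i][:,2]))
        print(cv2.boxPoints(r))
        for v in range(160,180,2): print(v,[f'{P[v,u,2]:.3f}' for u in range(232,256,2)])
        g=P[205:225,250:274]; m=(g[...,2]>.06)&(g[...,2]<.08); print('boss',g[m].mean(0),m.sum(),g[m].min(0),g[m].max(0))
    x=d['pixels']; 
    cr=x[125:260,195:325] if n=='scene' else x[140:260,210:315]
    cv2.imwrite(f'pics/{n}0c.png',cv2.resize(cr,None,fx=5,fy=5,interpolation=cv2.INTER_CUBIC)[:600,:800])
E
```

```text
cam [ 0.45859731 -0.04037717  1.00443225]
3781
[  16   27   71   94 3651]
plate ((0.5187680125236511, -0.056229762732982635), (0.18751578032970428, 0.25876089930534363), 85.33183288574219) z 0.016124421719904743
[[ 0.3821863  -0.13914704]
 [ 0.6400888  -0.16020623]
 [ 0.65534973  0.02668752]
 [ 0.39744723  0.0477467 ]]
160 ['0.019', '0.017', '0.017', '0.011', '0.014', '0.014', '0.091', '0.087', '0.090', '0.088', '0.016', '0.016']
162 ['0.015', '0.017', '0.019', '0.018', '0.016', '0.014', '0.092', '0.091', '0.091', '0.089', '0.018', '0.015']
164 ['0.018', '0.016', '0.018', '0.015', '0.015', '0.081', '0.088', '0.090', '0.087', '0.089', '0.083', '0.085']
166 ['0.019', '0.014', '0.016', '0.278', '0.283', '0.278', '0.120', '0.116', '0.116', '0.113', '0.113', '0.110']
168 ['0.016', '0.016', '0.277', '0.281', '0.283', '0.283', '0.280', '0.147', '0.128', '0.130', '0.130', '0.126']
170 ['0.012', '0.017', '0.281', '0.282', '0.281', '0.285', '0.281', '0.274', '0.124', '0.127', '0.125', '0.127']
172 ['0.015', '0.016', '0.279', '0.286', '0.284', '0.281', '0.284', '0.276', '0.187', '0.188', '0.185', '0.186']
174 ['0.018', '0.015', '0.275', '0.279', '0.282', '0.281', '0.279', '0.212', '0.210', '0.207', '0.207', '0.205']
176 ['0.016', '0.018', '0.237', '0.276', '0.277', '0.277', '0.234', '0.230', '0.227', '0.228', '0.228', '0.226']
178 ['0.014', '0.018', '0.237', '0.239', '0.246', '0.247', '0.240', '0.242', '0.237', '0.240', '0.235', '0.240']
boss [ 0.47365022 -0.05248063  0.06918714] 135 [ 0.45765134 -0.06960283  0.06229386] [ 0.49258827 -0.03447184  0.07415458]
```

```bash
python3 - <<'E'
import cv2
a=cv2.imread('pics/scene0c.png');b=cv2.imread('pics/top0c.png');print(a.shape,b.shape)
E
```

```text
(600, 650, 3) (600, 525, 3)
```

View pics/scene0c.png

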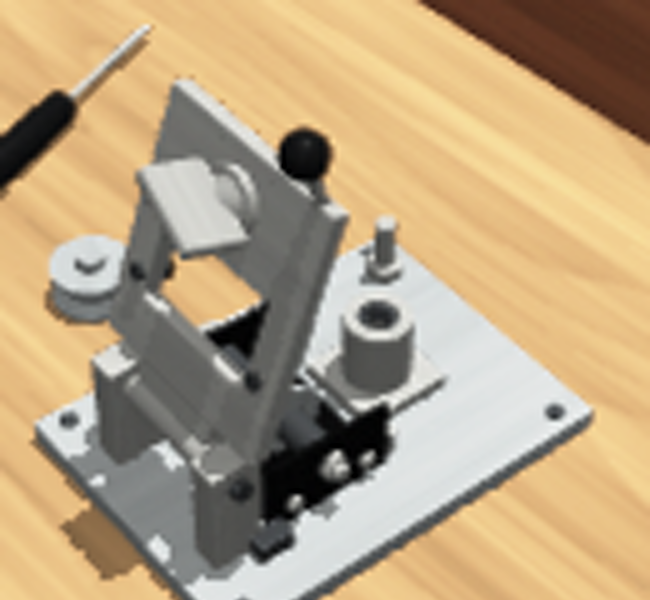

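View pics/top0c.png

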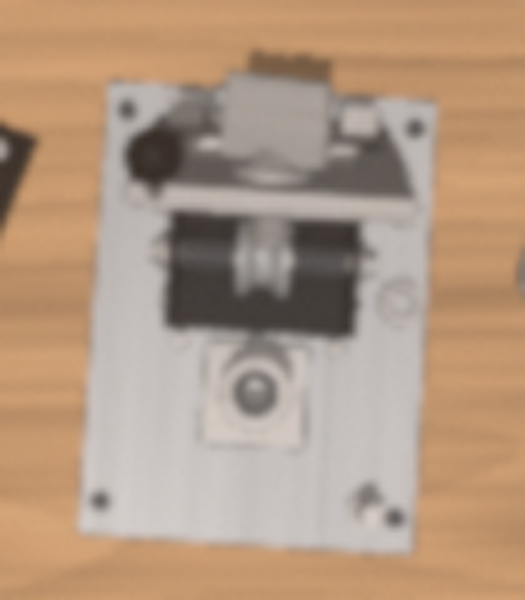

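The scene view shows the leaf about 1.2 rad open. The black knob is at crop (303,155) and the wing lies on the far side of the leaf. In the top view the knob is at crop (155,155). I'll fit the knob position and compare it with the hinge geometry.

```bash
python3 - <<'E'
from h import *
from scipy.optimize import least_squares
for n,(r0,r1,c0,c1) in {'top':(160,182,230,252),'scene':(145,168,245,268)}.items():
    d=dict(np.load(f'pics/{n}0.npz')); P=cloud(d)[r0:r1,c0:c1]; im=d['pixels'][r0:r1,c0:c1]
    m=(im.max(-1)<70)&(P[...,2]>.25)&(P[...,2]<.3); Q=P[m]; print(n,len(Q),Q.mean(0))
    f=least_squares(lambda c:np.linalg.norm(Q-c,axis=1)-.0125,Q.mean(0),loss='soft_l1',f_scale=.002); print('knob',f.x, np.abs(f.fun).mean())
    # ray through centroid
    k,l,st,ce=cv2.connectedComponentsWithStats(m.astype(np.uint8)); i=1+st[1:,4].argmax(); print(ce[i]+[c0,r0],st[i])
O=np.array([.5188,-.0562]);a=np.arctan2(-.02106,.2579);ex=np.array([np.cos(a),np.sin(a)]);ey=np.array([-ex[1],ex[0]])
for t in np.arange(1.0,1.5,.05):
    x=.1-.2*np.cos(t)+.024*np.sin(t); z=.076+.2*np.sin(t)+.024*np.cos(t)
    print(round(t,2),(O+ex*x+ey*.052).round(4),round(z,4))
print(np.degrees(a))
E
```

```text
top 80 [ 0.57030059 -0.01001349  0.28162444]
knob [ 0.57058795 -0.00959818  0.27181735] 0.0007108465061450938
[240.7625 170.5625] [ 6  6 10 10 80]
scene 82 [ 0.5753712  -0.00345659  0.27784597]
knob [ 0.57008264 -0.00798376  0.2722968 ] 0.0009514285445894231
[255.35365854 155.85365854] [ 6  6 10 11 82]
1.0 [ 0.5351 -0.0054] 0.2573
1.05 [ 0.5443 -0.0061] 0.2614
1.1 [ 0.5536 -0.0069] 0.2651
1.15 [ 0.5631 -0.0076] 0.2684
1.2 [ 0.5728 -0.0084] 0.2711
1.25 [ 0.5825 -0.0092] 0.2734
1.3 [ 0.5924 -0.01  ] 0.2751
1.35 [ 0.6024 -0.0109] 0.2764
1.4 [ 0.6124 -0.0117] 0.2772
1.45 [ 0.6224 -0.0125] 0.2774
-4.668389701081141
```

```bash
cat >> h.py <<'E'
def plan(target,psi,s=None,n=None):
    s=s or get_state(); R,t=Rt(s); d=R.T@(np.array(target)-t); 
    y=s['eef_rot'][2]; print('shift',d.round(4),'turn',round(-((psi-y+180)%360-180),2), 'now',t.round(4),np.round(s['eef_rot'],2))
E
python3 - <<'E'
from h import *
print(np.load('pics/wrist0.npz')['mount'].round(3)); print(np.load('pics/wrist0.npz')['intrinsics'])
plan([.571,-.0085,.40],175.33)
E
```

```text
[[ 0.     0.962  0.274 -0.074]
 [-0.    -0.274  0.962 -0.092]
 [ 1.    -0.     0.    -0.001]
 [ 0.     0.     0.     1.   ]]
[[340.92693447   0.         250.7158322 ]
 [  0.         340.92693447 187.93140835]
 [  0.           0.           1.        ]]
shift [-0.5165 -0.1079  0.4311] turn -21.45 now [0.297  0.6058 0.2914] [-8.9930e+01  1.0000e-02  1.5388e+02]
```

Request:
apply_moves(
  rows=[
    [[0,-0.06,0],0],
    [[-0.03,-0.108,0.03],-3],
    [[-0.07,-0.108,0.06],-6],
    [[-0.12,-0.108,0.1],-9],
    [[-0.17,-0.108,0.14],-12],
    [[-0.22,-0.108,0.18],-15],
    [[-0.27,-0.108,0.22],-18],
    [[-0.32,-0.108,0.26],-21],
    [[-0.37,-0.108,0.3],-21.45],
    [[-0.42,-0.108,0.34],-21.45],
    [[-0.46,-0.108,0.38],-21.45],
    [[-0.49,-0.108,0.41],-21.45],
    [[-0.508,-0.108,0.424],-21.45],
    [[-0.5165,-0.108,0.431],-21.45],
    [[-0.5165,-0.108,0.431],-21.45],
    [[-0.5165,-0.108,0.431],-21.45],
  ],
  gripper=0.6,
)

```text
time_s: 2.15
tcp_pos: [0.5709, -0.0074, 0.4002]
eef_rot: [-90.0, -0.0, 175.4]
contact_force: [-0.6, -0.7, 0.0]
gripper_width: 0.0522
```

```bash
python3 - <<'E'
from h import *
s=get_state();print(s['time_s'],s['joints'].round(2),s['contact_force'].round(2),s['gripper_width']); plan([.571,-.0085,.324],175.33)
c=snap('wrist','w1'); P=cloud(c,s); im=c['pixels']
m=((im.max(-1)<60)&(P[...,2]>.25)&(P[...,2]<.3)).astype(np.uint8)
k,l,st,ce=cv2.connectedComponentsWithStats(m)
for i in range(1,k):
    if st[i,4]>100: print(st[i],ce[i],P[l==i].mean(0))
E
```

```text
2.15 [ 1.887e+01  7.790e+00 -2.420e+00 -1.000e-02 -7.979e+01  6.651e+01] [-0.62 -0.7   0.01] 0.05215675452763119
shift [-0.0002  0.0762  0.0011] turn 0.05 now [ 0.5709 -0.0074  0.4002] [-90.01  -0.   175.38]
[235 184  35  37 990] [252.02525253 201.77070707] [ 0.57552412 -0.00835177  0.27982936]
```

View pics/w1.png

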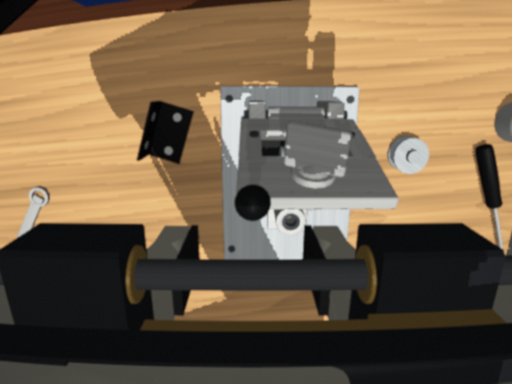

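The wrist view shows the knob at (252,202), midway between the fingers at columns 175 and 330, which matches the position I measured. I'll go down and pinch it.

Request:
apply_moves(
  rows=[
    [[0,0.02,0.0005],0],
    [[0,0.04,0.001],0],
    [[0,0.058,0.001],0],
    [[0,0.07,0.001],0],
    [[0,0.076,0.001],0],
    [[0,0.076,0.001],0],
    [[0,0.076,0.001],0],
  ],
)

```text
time_s: 3.08
tcp_pos: [0.5714, -0.0092, 0.3249]
eef_rot: [-90.0, 0.1, 175.3]
contact_force: [0.1, -0.1, -0.7]
gripper_width: 0.0527
```

```bash
python3 - <<'E'
from h import *
s=get_state();print(s['time_s'],s['contact_force'].round(2),s['tcp_pos'])
c=snap('wrist','w2'); c=snap('scene','s2')
cv2.imwrite('pics/s2c.png',cv2.resize(c['pixels'][90:260,165:365],None,fx=3,fy=3,interpolation=cv2.INTER_CUBIC))
E
```

```text
3.075 [ 0.06 -0.13 -0.71] [ 0.57138957 -0.00920645  0.32485475]
```

View pics/w2.png

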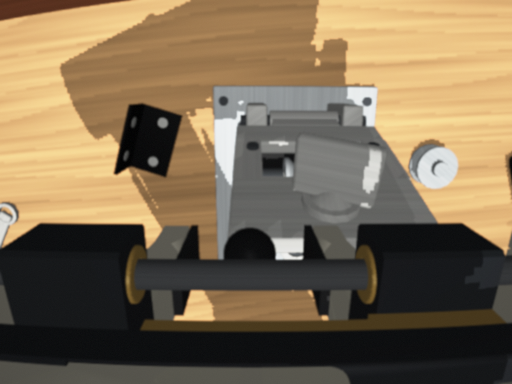

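View pics/s2c.png

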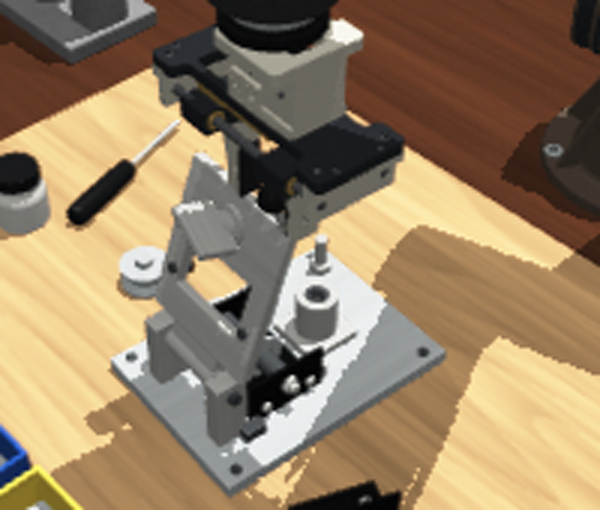

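The knob sits between the fingers at (250,245) in the wrist view, and the fingers clear the leaf edge. Closing now.

Request:
apply_moves(
  rows=[
    [[0,0,0],0],
    [[0,0,0],0],
    [[0,0,0],0],
    [[0,0,0],0],
    [[0,0,0],0],
    [[0,0,0],0],
  ],
  gripper=0.1,
  grip_force=25,
)

```text
time_s: 3.92
tcp_pos: [0.5712, -0.0087, 0.3242]
eef_rot: [-90.1, 0.0, 175.4]
contact_force: [0.0, 4.8, 0.5]
gripper_width: 0.0233
```

```bash
python3 - <<'E'
from h import *
s=get_state();R,t=Rt(s);print(s['time_s'],s['contact_force'].round(2),t,s['gripper_width'],s['eef_rot'])
th0=1.195; w=[]
a=np.radians(-4.668); ex=np.array([np.cos(a),np.sin(a),0])
f=lambda th:ex*(-.2*np.cos(th)+.024*np.sin(th))+np.array([0,0,.2*np.sin(th)+.024*np.cos(th)])
for i,th in enumerate(np.linspace(th0,0,25)): print(round(th,3),(R.T@(f(th)-f(th0))).round(4))
E
```

```text
3.925 [0.02 4.8  0.46] [ 0.57117917 -0.00868013  0.32416022] 0.023321527699180503 [-9.00547123e+01  1.36992562e-02  1.75352152e+02]
1.195 [0. 0. 0.]
1.145 [ 0.0096  0.0028 -0.    ]
1.095 [ 0.0191  0.006  -0.    ]
1.046 [ 0.0284  0.0098 -0.    ]
0.996 [0.0375 0.0139 0.    ]
0.946 [0.0464 0.0186 0.    ]
0.896 [0.0551 0.0237 0.    ]
0.846 [0.0635 0.0291 0.    ]
0.797 [0.0716 0.0351 0.    ]
0.747 [0.0794 0.0414 0.    ]
0.697 [0.0869 0.048  0.    ]
0.647 [0.094  0.0551 0.    ]
0.598 [0.1008 0.0625 0.    ]
0.548 [0.1072 0.0702 0.    ]
0.498 [0.1132 0.0782 0.    ]
0.448 [0.1188 0.0865 0.    ]
0.398 [0.124  0.0951 0.    ]
0.349 [1.287e-01 1.040e-01 1.000e-04]
0.299 [1.33e-01 1.13e-01 1.00e-04]
0.249 [1.369e-01 1.223e-01 1.000e-04]
0.199 [1.403e-01 1.317e-01 1.000e-04]
0.149 [1.432e-01 1.413e-01 1.000e-04]
0.1 [1.456e-01 1.511e-01 1.000e-04]
0.05 [1.475e-01 1.609e-01 1.000e-04]
0.0 [1.490e-01 1.708e-01 1.000e-04]
```

Request:
apply_moves(
  rows=[
    [[0.004,0.001,0],0],
    [[0.0096,0.0028,0],0],
    [[0.0191,0.006,0],0],
    [[0.0284,0.0098,0],0],
    [[0.0375,0.0139,0],0],
    [[0.0464,0.0186,0],0],
    [[0.0551,0.0237,0],0],
    [[0.0635,0.0291,0],0],
    [[0.0716,0.0351,0],0],
    [[0.0755,0.0382,0],0],
    [[0.0794,0.0414,0],0],
    [[0.0794,0.0414,0],0],
  ],
)

```text
time_s: 5.42
tcp_pos: [0.4907, -0.0022, 0.2831]
eef_rot: [-90.1, -0.1, 175.3]
contact_force: [-8.1, 9.3, 8.1]
gripper_width: 0.023
```

```bash
python3 - <<'E'
from h import *
s=get_state();R,t=Rt(s);print(s['time_s'],s['contact_force'].round(2),s['moment'].round(2),t,s['gripper_width'],s['eef_rot'])
c=snap('scene','s3')
cv2.imwrite('pics/s3c.png',cv2.resize(c['pixels'][90:260,165:365],None,fx=3,fy=3,interpolation=cv2.INTER_CUBIC))
E
```

```text
5.425 [-8.1   9.31  8.13] [3.32 3.09 0.02] [ 0.49069687 -0.00221468  0.28310659] 0.023009115944024723 [-9.00713476e+01 -8.04311520e-02  1.75344237e+02]
```

View pics/s3c.png

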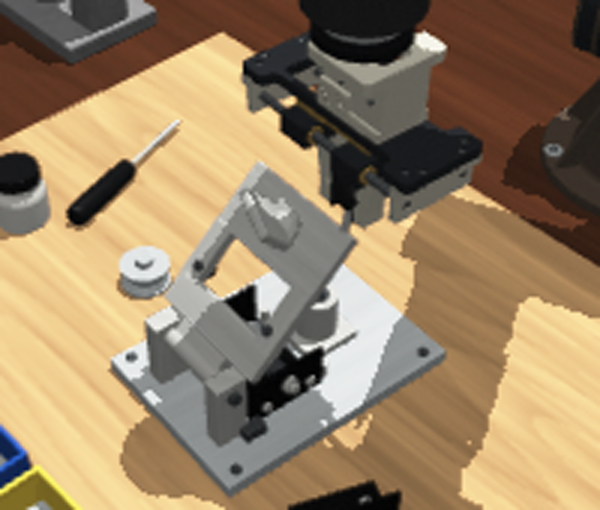

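The leaf is at about 0.75 rad with the knob still held. The wrist shows about 11 N of outward load and 9 N sideways, so my arc runs slightly inside the true one. I'll ease by about 1 mm and re-read.

Request:
apply_moves(
  rows=[
    [[0.0005,-0.0005,-0.0007],0],
    [[0.001,-0.001,-0.0015],0],
    [[0.001,-0.001,-0.0015],0],
  ],
)

```text
time_s: 5.85
tcp_pos: [0.4906, -0.0019, 0.2833]
eef_rot: [-89.9, -0.1, 175.3]
contact_force: [-0.6, -3.3, -3.6]
gripper_width: 0.0233
```

```bash
python3 - <<'E'
from h import *
s=get_state();R,t=Rt(s);print(s['time_s'],s['contact_force'].round(2),s['moment'].round(2),t,s['gripper_width'],s['eef_rot'])
E
```

```text
5.85 [-0.59 -3.33 -3.65] [-0.94  0.07  0.03] [ 0.49058459 -0.00189605  0.28325342] 0.023276173880930937 [-8.99235917e+01 -7.75530735e-02  1.75321639e+02]
```

Request:
apply_moves(
  rows=[
    [[0.0035,0.003,0.0003],0],
    [[0.0075,0.0066,0.0003],0],
    [[0.0147,0.0138,0.0003],0],
    [[0.0216,0.0213,0.0003],0],
    [[0.028,0.029,0.0003],0],
    [[0.034,0.037,0.0003],0],
    [[0.0396,0.0454,0.0003],0],
    [[0.0448,0.054,0.0003],0],
    [[0.0495,0.063,0.0003],0],
    [[0.0518,0.0675,0.0003],0],
    [[0.0538,0.0718,0.0003],0],
    [[0.0538,0.0718,0.0003],0],
  ],
)

```text
time_s: 7.35
tcp_pos: [0.4357, 0.0025, 0.2106]
eef_rot: [-90.0, -0.2, 175.3]
contact_force: [-3.4, -2.9, -6.7]
gripper_width: 0.0232
```

```bash
python3 - <<'E'
from h import *
s=get_state();R,t=Rt(s);print(s['time_s'],s['contact_force'].round(2),s['moment'].round(2),t,s['gripper_width'],s['eef_rot'])
E
```

```text
7.35 [-3.44 -2.92 -6.73] [-1.2   1.26  0.05] [0.43570894 0.00253925 0.21062027] 0.023241663815656455 [-89.95664222  -0.18480489 175.30943717]
```

Request:
apply_moves(
  rows=[
    [[0.0025,0.0045,0.0003],0],
    [[0.0045,0.0093,0.0003],0],
    [[0.0062,0.014,0.0003],0],
    [[0.0079,0.0187,0.0003],0],
    [[0.0093,0.0235,0.0003],0],
    [[0.0108,0.0283,0.0003],0],
    [[0.012,0.0332,0.0003],0],
    [[0.0132,0.0381,0.0003],0],
    [[0.0142,0.043,0.0003],0],
    [[0.0149,0.0465,0.0003],0],
    [[0.0154,0.049,0.0003],0],
    [[0.0157,0.051,0.0003],0],
    [[0.0159,0.0525,0.0003],0],
    [[0.0159,0.0525,0.0003],0],
  ],
)

```text
time_s: 9.1
tcp_pos: [0.4207, 0.0037, 0.159]
eef_rot: [-90.0, -0.1, 175.3]
contact_force: [-4.3, -1.4, -2.2]
gripper_width: 0.0235
```

```bash
python3 - <<'E'
from h import *
s=get_state();R,t=Rt(s);print(s['time_s'],s['contact_force'].round(2),s['moment'].round(2),t,s['gripper_width'],s['eef_rot'])
E
```

```text
9.1 [-4.33 -1.36 -2.18] [-0.88  1.49 -0.02] [0.42070489 0.00371645 0.15895385] 0.023462896088560687 [-8.99840937e+01 -8.51719998e-02  1.75317262e+02]
```

Request:
apply_moves(
  rows=[
    [[0.0005,0.001,0],0],
    [[0.0006,0.002,0],0],
    [[0.0006,0.003,0],0],
    [[0.0006,0.004,0],0],
    [[0.0006,0.005,0],0],
    [[0.0006,0.0055,0],0],
    [[0.0006,0.0055,0],0],
  ],
)

```text
time_s: 9.98
tcp_pos: [0.42, 0.0038, 0.1535]
eef_rot: [-90.0, -0.1, 175.3]
contact_force: [-5.9, -1.5, -0.2]
gripper_width: 0.0236
```

```bash
python3 - <<'E'
from h import *
s=get_state();R,t=Rt(s);print(s['time_s'],s['contact_force'].round(2),s['moment'].round(2),t,s['gripper_width'],s['eef_rot'])
for n in('scene','top','wrist'):
  c=snap(n,n+'4')
  P=cloud(c,s)
  if n=='scene': cv2.imwrite('pics/s4c.png',cv2.resize(c['pixels'][90:260,165:365],None,fx=3,fy=3,interpolation=cv2.INTER_CUBIC))
E
```

```text
9.975 [-5.91 -1.47 -0.24] [-0.62  1.87  0.  ] [0.42004255 0.00377558 0.15352719] 0.023627430821142742 [-8.99856451e+01 -9.23803100e-02  1.75313500e+02]
```

View pics/s4c.png

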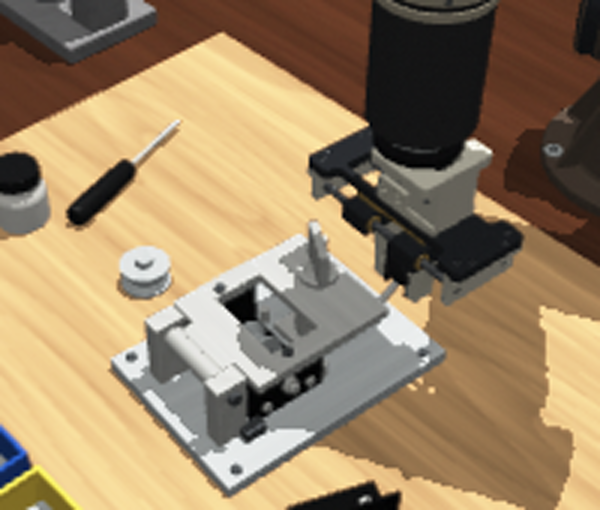

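View pics/wrist4.png

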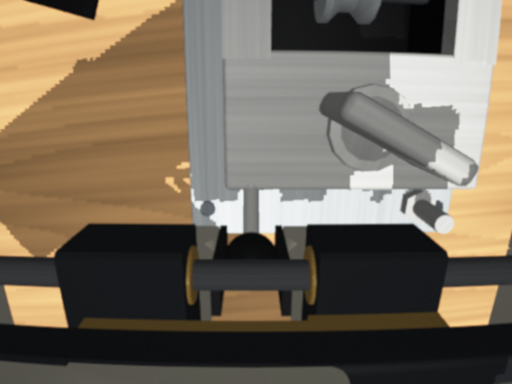

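The leaf looks almost flat. The wing is at (400,135) in the wrist view, turned diagonally. I'll press down in small steps until contact shows.

Request:
apply_moves(
  rows=[
    [[0.0004,0.0005,0],0],
    [[0.0004,0.001,0],0],
    [[0.0004,0.0015,0],0],
    [[0.0004,0.002,0],0],
    [[0.0004,0.002,0],0],
  ],
)

```text
time_s: 10.75
tcp_pos: [0.4198, 0.0038, 0.1516]
eef_rot: [-90.0, -0.1, 175.3]
contact_force: [-5.3, -2.3, -1.3]
gripper_width: 0.0232
```

```bash
cat > leaf.py <<'E'
from h import *
O=np.array([.5188,-.0562,0]);a=np.radians(-4.668);J=np.array([[np.cos(a),-np.sin(a),0],[np.sin(a),np.cos(a),0],[0,0,1]])
def leaf(n,f):
    s=get_state(); c=snap(n,f); P=(cloud(c,s)-O)@J
    for x0,x1 in((-.07,-.06),(-.03,-.01),(.06,.08)):
        m=(c['z_map']>0)&(P[...,0]>x0)&(P[...,0]<x1)&(P[...,1]>.02)&(P[...,1]<.06)&(P[...,2]>.06)&(P[...,2]<.1)
        print(n,x0,m.sum(),np.median(P[m][:,2]) if m.any() else None)
    return c,P,s
E
python3 - <<'E'
from leaf import *
s=get_state();R,t=Rt(s);print(s['time_s'],s['contact_force'].round(2),s['moment'].round(2),t,s['gripper_width'])
leaf('wrist','w5');leaf('top','t5');leaf('scene','s5')
E
```

```text
10.75 [-5.27 -2.29 -1.28] [-0.79  1.72  0.02] [0.41976787 0.00379979 0.15157149] 0.023232643750381865
wrist -0.07 1641 0.08144318754159491
wrist -0.03 3912 0.08139021793969818
wrist 0.06 0 None
top -0.07 4 0.0815311225236594
top -0.03 108 0.08187073374885309
top 0.06 99 0.08146861020298632
scene -0.07 41 0.08284050873032525
scene -0.03 83 0.08273281981002203
scene 0.06 81 0.08234487638377333
```

Request:
apply_moves(
  rows=[
    [[0.0003,0.0005,0],0],
    [[0.0003,0.001,0],0],
    [[0.0003,0.0015,0],0],
    [[0.0003,0.0015,0],0],
  ],
)

```text
time_s: 11.4
tcp_pos: [0.4198, 0.0038, 0.1511]
eef_rot: [-90.0, -0.0, 175.3]
contact_force: [-9.1, -1.9, 13.7]
gripper_width: 0.0236
```

```bash
python3 - <<'E'
from leaf import *
s=get_state();R,t=Rt(s);print(s['time_s'],s['contact_force'].round(2),s['moment'].round(2),t,s['gripper_width'])
E
```

```text
11.4 [-9.11 -1.89 13.67] [-0.82  3.4  -0.04] [0.41984309 0.00381888 0.15111511] 0.023627777558141126
```

The leaf is closed: fz jumped to +14 N with the surface level at 82 mm. Now I'll relieve the push, release and rise.

Request:
apply_moves(
  rows=[
    [[-0.001,-0.0012,0],0],
    [[-0.001,-0.0012,0],0],
    [[-0.001,-0.0012,0],0],
    [[-0.001,-0.0012,0],0],
    [[-0.001,-0.0012,0],0],
    [[-0.001,-0.02,0],0],
    [[-0.001,-0.05,0],0],
    [[-0.001,-0.08,0],0],
    [[-0.001,-0.11,0],0],
    [[-0.001,-0.11,0],0],
  ],
  gripper=0.5,
)

```text
time_s: 12.65
tcp_pos: [0.4224, 0.0042, 0.2626]
eef_rot: [-90.1, 0.2, 175.4]
contact_force: [0.1, -0.1, -0.2]
gripper_width: 0.044
```

```bash
cat >> leaf.py <<'E'
def wing(c,P,lo=.115,hi=.16,r=.045):
    # points of the wing above leaf near screw axis (jig coords)
    m=(c['z_map']>0)&(np.hypot(P[...,0]+.04,P[...,1])<r)&(P[...,2]>lo)&(P[...,2]<hi); Q=P[m]
    if len(Q)<10: print('few',len(Q)); return
    top=np.percentile(Q[:,2],95); T=Q[Q[:,2]>top-.006]
    W=T@J.T+O
    rect=cv2.minAreaRect(W[:,:2].astype(np.float32)); box=cv2.boxPoints(rect)
    C=np.cov(W[:,:2].T); e=np.linalg.eigh(C)[1][:,1]
    print('wing n',len(Q),len(T),'ztop',round(top,4),'med',np.median(T[:,2]).round(4),'rectcentre',np.round(rect[0],4),np.round(rect[1],4),'mean',W.mean(0).round(4),'dir',np.degrees(np.arctan2(e[1],e[0])).round(1))
E
python3 - <<'E'
from leaf import *
s=get_state();R,t=Rt(s);print(s['time_s'],s['contact_force'].round(2),t,s['gripper_width'],s['joints'].round(1))
for n in('wrist','top','scene'):
  c,P,s=leaf(n,n+'6'); wing(c,P)
  np.save('pics/P',P)
E
```

```text
12.65 [ 0.09 -0.08 -0.19] [0.42239314 0.00423157 0.26264023] 0.04404028379876926 [ 27.6  -2.9 -31.9   0.  -60.7  57.7]
wrist -0.07 613 0.08146225992096895
wrist -0.03 1369 0.08123768680047655
wrist 0.06 0 None
wing n 1392 1298 ztop 0.1411 med 0.1399 rectcentre [ 0.4747 -0.0525] [0.052  0.0104] mean [ 0.4751 -0.0516  0.1397] dir 57.4
top -0.07 4 0.0810876736366871
top -0.03 106 0.08183569157630863
top 0.06 100 0.08150597241073457
wing n 83 77 ztop 0.1432 med 0.1406 rectcentre [ 0.4731 -0.0526] [0.0494 0.0101] mean [ 0.4728 -0.0525  0.1407] dir 53.8
scene -0.07 39 0.082729438736864
scene -0.03 87 0.08254853835212818
scene 0.06 78 0.08213494148683302
wing n 97 55 ztop 0.143 med 0.1409 rectcentre [ 0.4744 -0.0497] [0.0548 0.0101] mean [ 0.4743 -0.0506  0.1407] dir 57.7
```

View pics/wrist6.png

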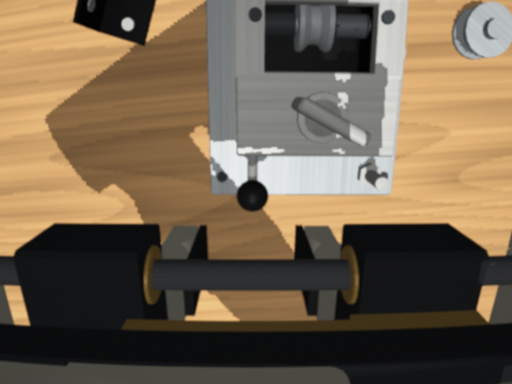

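In the wrist view the wing runs from (298,102) to (365,140). It measures 52 x 10 mm at about 57° in world yaw, with its top at 140 mm, so the depth is about +2 mm. I'll move above it and turn the jaws across it.

```bash
python3 - <<'E'
from h import *
plan([.4745,-.0525,.235],57.2)
E
```

```text
shift [-0.0581  0.0248  0.0517] turn 118.12 now [0.4209 0.0037 0.2599] [-8.9990e+01 -4.0000e-02  1.7532e+02]
```

Request:
apply_moves(
  rows=[
    [[-0.008,0,0.006],10],
    [[-0.016,0,0.014],20],
    [[-0.024,0,0.022],30],
    [[-0.032,0,0.03],40],
    [[-0.04,0,0.036],50],
    [[-0.048,0,0.042],60],
    [[-0.054,0,0.048],70],
    [[-0.058,0.005,0.0517],80],
    [[-0.058,0.01,0.0517],90],
    [[-0.058,0.015,0.0517],100],
    [[-0.058,0.02,0.0517],110],
    [[-0.058,0.025,0.0517],118],
    [[-0.058,0.025,0.0517],118],
    [[-0.058,0.025,0.0517],118],
  ],
  gripper=0.4,
)

```text
time_s: 14.55
tcp_pos: [0.4748, -0.0525, 0.2351]
eef_rot: [-90.0, 0.0, 57.5]
contact_force: [-0.4, -0.3, -0.3]
gripper_width: 0.0351
```

```bash
python3 - <<'E'
from leaf import *
s=get_state();R,t=Rt(s);print(s['time_s'],s['contact_force'].round(2),t,s['gripper_width'],s['joints'].round(1),s['eef_rot'])
c,P,s=leaf('wrist','w7'); wing(c,P); plan([.4745,-.0525,.171],57.2)
E
```

```text
14.55 [-0.41 -0.25 -0.29] [ 0.47477574 -0.05245422  0.23508157] 0.03508821112343211 [ 17.4   4.6 -28.2   0.  -57.3 -49.9] [-8.99687498e+01  4.33407787e-02  5.75127616e+01]
wrist -0.07 330 0.08125656346150353
wrist -0.03 415 0.08120096265300994
wrist 0.06 0 None
wing n 1476 1359 ztop 0.1409 med 0.1398 rectcentre [ 0.4745 -0.0532] [0.052  0.0098] mean [ 0.4736 -0.0546  0.1396] dir 57.8
shift [-0.0002  0.0643  0.0002] turn 0.28 now [ 0.4749 -0.0524  0.2353] [-8.998e+01  2.000e-02  5.748e+01]
```

View pics/w7.png

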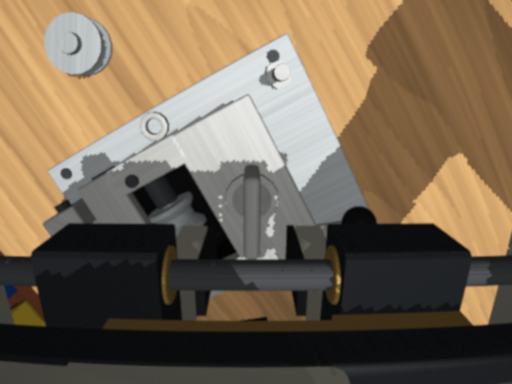

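The wing stands between the fingers at (252,210), aligned with the tool. I'll go down and close to a loose fork 12 mm wide.

Request:
apply_moves(
  rows=[
    [[0,0.015,0],0],
    [[0,0.032,0],0],
    [[0,0.048,0],0],
    [[0,0.058,0],0],
    [[0,0.0643,0],0],
    [[0,0.0643,0],0],
  ],
)

```text
time_s: 15.35
tcp_pos: [0.4748, -0.0524, 0.1708]
eef_rot: [-90.0, 0.0, 57.3]
contact_force: [-1.3, -0.0, -0.3]
gripper_width: 0.0348
```

Request:
apply_moves(
  rows=[
    [[0,0,0],0],
    [[0,0,0],0],
    [[0,0,0],0],
  ],
  gripper=0.136,
  grip_force=3,
)

```text
time_s: 15.72
tcp_pos: [0.475, -0.0524, 0.1715]
eef_rot: [-90.0, -0.0, 57.3]
contact_force: [0.1, 0.1, 0.5]
gripper_width: 0.0138
```

```bash
python3 - <<'E'
from leaf import *
s=get_state();R,t=Rt(s);print(s['time_s'],s['contact_force'].round(2),s['moment'].round(3),t,s['gripper_width'],s['joints'].round(1),s['eef_rot'])
c,P,s=leaf('wrist','w8'); wing(c,P,r=.03);c,P,s=leaf('scene','s8');wing(c,P,r=.03);
E
```

```text
15.725 [0.14 0.08 0.49] [ 0.062 -0.067  0.033] [ 0.47501826 -0.05236095  0.17147352] 0.013839406191715272 [ 17.4   8.8 -33.    0.  -48.1 -50. ] [-9.00251859e+01 -2.77007757e-02  5.73371822e+01]
wrist -0.07 0 None
wrist -0.03 168 0.08125307157589873
wrist 0.06 0 None
wing n 4074 661 ztop 0.1519 med 0.1514 rectcentre [ 0.4771 -0.0502] [0.0181 0.0215] mean [ 0.4775 -0.049   0.152 ] dir 147.5
scene -0.07 36 0.08270530577975227
scene -0.03 82 0.08218605337814106
scene 0.06 80 0.08234402012831304
wing n 214 34 ztop 0.1522 med 0.1503 rectcentre [ 0.478  -0.0494] [0.0161 0.0491] mean [ 0.4767 -0.0432  0.151 ] dir 151.9
```

View pics/w8.png

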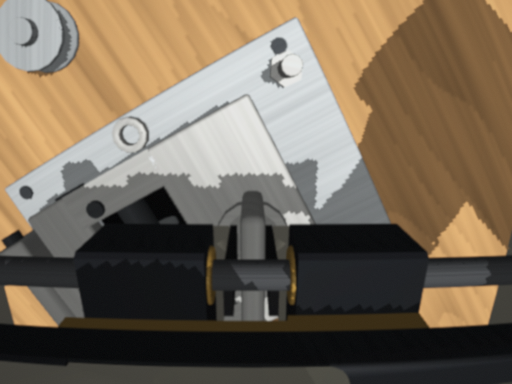

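```bash
cat >> leaf.py <<'E'
def fork(f):
    s=get_state(); c=snap('wrist',f); R,t=Rt(s); P=cloud(c,s); T=(P-t)@R
    v,u=np.mgrid[0:384,0:512]
    m=(c['z_map']>0)&(T[...,0]>-.028)&(T[...,0]<-.012)&(abs(T[...,2])<.012)&(P[...,2]>.125)&(P[...,2]<.15)&(v<250)
    q=T[m]; A=np.polyfit(q[:,0],q[:,2],1) if m.sum()>20 else [0,0]
    h=P[m][:,2]
    # wing end centre angle about TCP axis (tool x,z): wing yaw relative to tool
    print('t',round(s['time_s'],2),'F',s['contact_force'].round(1),'Mz',s['moment'][2].round(3),'w',round(s['gripper_width']*1e3,1),'psi',s['eef_rot'][2].round(1),'q6',s['joints'][5].round(1),'tcp',t.round(4),'| n',m.sum(),'top mean/med',h.mean().round(5),np.median(h).round(5),'rel ang',np.degrees(np.arctan(-A[0])).round(1), 'zmean',(q[:,2].mean()*1e3).round(2))
E
python3 -c "
from leaf import *
fork('w9')"
```

```text
t 15.82 F [-0.6 -0.  -0.6] Mz 0.022 w 12.6 psi 57.3 q6 -50.0 tcp [ 0.4749 -0.0524  0.1714] | n 1074 top mean/med 0.13777 0.13935 rel ang -0.2 zmean -0.05
```

Request:
apply_moves(
  rows=[
    [[0,0,0],-6],
    [[0,0,0],-12],
    [[0,0,0],-18],
    [[0,0,0],-24],
    [[0,0,0],-30],
    [[0,0,0],-30],
  ],
)

```text
time_s: 16.62
tcp_pos: [0.4744, -0.0523, 0.1711]
eef_rot: [-90.0, -0.0, 87.3]
contact_force: [-3.4, 1.9, 2.7]
gripper_width: 0.0121
```

```bash
python3 -c "
from leaf import *
fork('w10')"
```

```text
t 16.62 F [-3.4  1.9  2.7] Mz -0.01 w 12.1 psi 87.3 q6 -20.1 tcp [ 0.4744 -0.0523  0.1711] | n 1064 top mean/med 0.13785 0.13955 rel ang 4.8 zmean 1.39
```

View pics/w10.png

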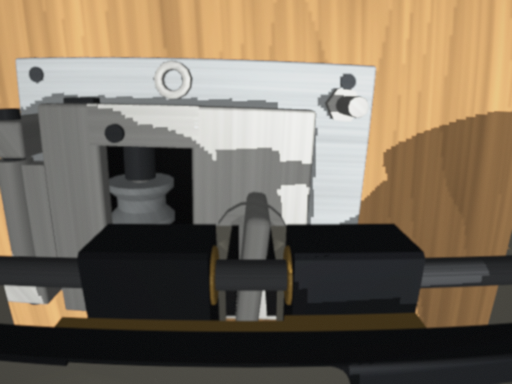

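Request:
apply_moves(
  rows=[
    [[0,0,0],-6],
    [[0,0,0],-12],
    [[0,0,0],-18],
    [[0,0,0],-24],
    [[0,0,0],-30],
    [[0,0,0],-30],
  ],
)

```text
time_s: 17.42
tcp_pos: [0.4743, -0.0526, 0.171]
eef_rot: [-89.9, -0.0, 117.2]
contact_force: [-3.4, 1.0, 4.1]
gripper_width: 0.0122
```

```bash
python3 -c "
from leaf import *
fork('w11')"
```

```text
t 17.43 F [-3.4  1.   4.1] Mz -0.124 w 12.2 psi 117.2 q6 9.8 tcp [ 0.4743 -0.0526  0.171 ] | n 1039 top mean/med 0.13791 0.13982 rel ang 6.6 zmean 1.55
```

Request:
apply_moves(
  rows=[
    [[0,0,0],-6],
    [[0,0,0],-12],
    [[0,0,0],-18],
    [[0,0,0],-22],
    [[0,0,0],-17],
    [[0,0,0],-16],
  ],
)

```text
time_s: 18.23
tcp_pos: [0.4749, -0.0527, 0.1711]
eef_rot: [-90.0, 0.0, 133.2]
contact_force: [-2.0, -1.4, 1.2]
gripper_width: 0.0119
```

```bash
python3 -c "
from leaf import *
fork('w12')"
```

```text
t 18.23 F [-2.  -1.4  1.2] Mz -0.05 w 11.9 psi 133.2 q6 25.8 tcp [ 0.4749 -0.0527  0.1711] | n 998 top mean/med 0.13818 0.14011 rel ang 0.7 zmean 0.71
```

Request:
apply_moves(
  rows=[
    [[0,0,0],-7],
    [[0,0,0],-14],
    [[0,0,0],-21],
    [[0,0,0],-16],
    [[0,0,0],-16],
  ],
)

```text
time_s: 18.9
tcp_pos: [0.4752, -0.0524, 0.1712]
eef_rot: [-90.0, 0.0, 149.4]
contact_force: [-0.8, -1.0, -1.0]
gripper_width: 0.0119
```

```bash
python3 -c "
from leaf import *
fork('w13')"
```

```text
t 18.9 F [-0.8 -1.  -1. ] Mz 0.008 w 11.9 psi 149.4 q6 42.0 tcp [ 0.4752 -0.0524  0.1712] | n 981 top mean/med 0.13822 0.14029 rel ang -1.7 zmean 0.35
```

Request:
apply_moves(
  rows=[
    [[0,0,0],-7],
    [[0,0,0],-14],
    [[0,0,0],-20],
    [[0,0,0],-15],
    [[0,0,0],-15],
  ],
)

```text
time_s: 19.58
tcp_pos: [0.4753, -0.0523, 0.1712]
eef_rot: [-90.0, 0.0, 164.4]
contact_force: [-0.1, -0.3, 0.5]
gripper_width: 0.0121
```

```bash
python3 -c "
from leaf import *
fork('w14')"
```

```text
t 19.57 F [-0.1 -0.3  0.5] Mz 0.029 w 12.1 psi 164.4 q6 57.1 tcp [ 0.4753 -0.0523  0.1712] | n 969 top mean/med 0.13817 0.1402 rel ang -1.2 zmean 0.51
```

Request:
apply_moves(
  rows=[
    [[0,0,0],-6],
    [[0,0,0],-12],
    [[0,0,0],-18],
    [[0,0,0],-13],
    [[0,0,0],-13],
  ],
)

```text
time_s: 20.25
tcp_pos: [0.4751, -0.0523, 0.1712]
eef_rot: [-90.0, 0.0, 177.5]
contact_force: [-0.4, 0.7, 0.2]
gripper_width: 0.0116
```

```bash
python3 -c "
from leaf import *
fork('w15')"
```

```text
t 20.25 F [-0.4  0.7  0.2] Mz -0.025 w 11.6 psi 177.5 q6 70.1 tcp [ 0.4751 -0.0523  0.1712] | n 958 top mean/med 0.13505 0.13614 rel ang 0.9 zmean 0.24
```

View pics/w15.png

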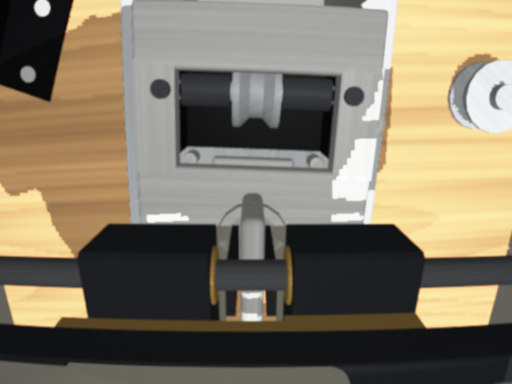

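The thread drop is clear: the wing top fell from 140.2 to 136.1 mm, with the wing at about 177°. Now I'll grip it and turn forward, following the pitch downward.

Request:
apply_moves(
  rows=[
    [[0,0,0],0],
    [[0,0,0],0],
    [[0,0,0],0],
    [[0,0.0001,0],4],
    [[0,0.0002,0],12],
    [[0,0.0003,0],20],
    [[0,0.0004,0],28],
    [[0,0.0005,0],36],
    [[0,0.0006,0],44],
    [[0,0.0007,0],52],
    [[0,0.0008,0],60],
    [[0,0.0009,0],68],
    [[0,0.001,0],76],
    [[0,0.0012,0],84],
    [[0,0.0013,0],92],
    [[0,0.0014,0],100],
    [[0,0.0014,0],100],
  ],
  gripper=0.0,
  grip_force=10,
)

```text
time_s: 22.42
tcp_pos: [0.474, -0.0532, 0.1697]
eef_rot: [-89.9, 0.1, 77.2]
contact_force: [-2.2, -6.7, 1.4]
gripper_width: 0.0098
```

```bash
python3 -c "
from leaf import *
fork('w16')"
```

```text
t 22.43 F [-2.2 -6.7  1.4] Mz -0.04 w 9.8 psi 77.2 q6 -30.1 tcp [ 0.474  -0.0532  0.1697] | n 919 top mean/med 0.13375 0.13457 rel ang 0.3 zmean -0.68
```

Request:
apply_moves(
  rows=[
    [[-0.0003,0.0001,0],8],
    [[-0.0005,0.0002,0],16],
    [[-0.0005,0.0003,0],24],
    [[-0.0005,0.0004,0],32],
    [[-0.0005,0.0005,0],40],
    [[-0.0005,0.0007,0],48],
    [[-0.0005,0.0008,0],56],
    [[-0.0005,0.0009,0],64],
    [[-0.0005,0.001,0],72],
    [[-0.0005,0.0011,0],80],
    [[-0.0005,0.0012,0],88],
    [[-0.0005,0.0013,0],96],
    [[-0.0005,0.0014,0],104],
    [[-0.0005,0.0016,0],112],
    [[-0.0005,0.0017,0],120],
    [[-0.0005,0.0018,0],128],
    [[-0.0005,0.0018,0],130],
    [[-0.0005,0.0018,0],130],
  ],
)

```text
time_s: 24.72
tcp_pos: [0.4738, -0.0524, 0.1677]
eef_rot: [-90.1, 0.1, -52.7]
contact_force: [-4.2, 3.2, 4.9]
gripper_width: 0.0098
```

```bash
python3 -c "
from leaf import *
fork('w17')"
```

```text
t 24.73 F [-4.2  3.2  4.9] Mz 0.017 w 9.8 psi -52.7 q6 -160.0 tcp [ 0.4738 -0.0524  0.1677] | n 886 top mean/med 0.13214 0.13271 rel ang -0.9 zmean 0.57
```

Forward 230° so far, and the wing top has fallen 3.4 mm. I'm near the wrist's joint limit, so I'll release, rise, turn back half a turn and regrip.

Request:
apply_moves(
  rows=[
    [[0,0,0],0],
    [[0,0,0],0],
    [[0,0,0],0],
    [[0,-0.015,0],0],
    [[0,-0.035,0],0],
    [[0,-0.048,0],0],
    [[0,-0.048,0],-10],
    [[0,-0.048,0],-20],
    [[0,-0.048,0],-30],
    [[0,-0.048,0],-40],
    [[0,-0.048,0],-50],
    [[0,-0.048,0],-60],
    [[0,-0.048,0],-70],
    [[0,-0.048,0],-80],
    [[0,-0.048,0],-90],
    [[0,-0.048,0],-100],
    [[0,-0.048,0],-110],
    [[0,-0.048,0],-120],
    [[0,-0.048,0],-130],
    [[0,-0.048,0],-140],
  ],
  gripper=0.3,
)

```text
time_s: 27.28
tcp_pos: [0.4747, -0.0529, 0.2159]
eef_rot: [-90.0, -0.0, 87.7]
contact_force: [-0.0, 0.5, -0.2]
gripper_width: 0.0267
```

Request:
apply_moves(
  rows=[
    [[0,0,0],-10],
    [[0,0,0],-20],
    [[0,0,0],-30],
    [[0,0,0],-40],
    [[0,0,0],-40],
    [[0,0,0],-40],
  ],
)

```text
time_s: 28.02
tcp_pos: [0.4747, -0.0529, 0.2159]
eef_rot: [-90.0, -0.0, 127.1]
contact_force: [0.6, -0.2, -0.2]
gripper_width: 0.0261
```

```bash
python3 - <<'E'
from leaf import *
c,P,s=leaf('wrist','w18'); wing(c,P,r=.03)
s=get_state();print(s['time_s'],s['tcp_pos'],s['eef_rot'],s['joints'].round(1),s['contact_force'].round(1),s['gripper_width'])
E
```

```text
wrist -0.07 133 0.08131806741782091
wrist -0.03 928 0.08117215407790812
wrist 0.06 1587 0.08115858751103155
wing n 1912 404 ztop 0.1583 med 0.1566 rectcentre [ 0.4781 -0.0537] [0.0551 0.0191] mean [ 0.4826 -0.0587  0.1565] dir -143.3
28.075 [ 0.47471385 -0.05292002  0.21591041] [-8.99953698e+01 -4.38195247e-03  1.27147092e+02] [ 17.3   5.7 -29.8  -0.  -54.5  19.8] [ 0.8  0.4 -0.5] 0.026261888529778957
```

View pics/w18.png

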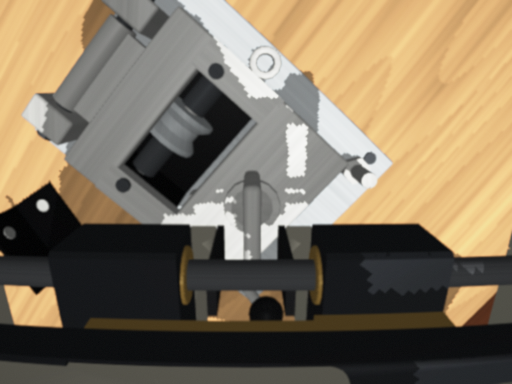

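The wing is still aligned between the fingers at (252,215). Going down and regripping.

Request:
apply_moves(
  rows=[
    [[0,0.015,0],0],
    [[0,0.032,0],0],
    [[0,0.044,0],0],
    [[0,0.0484,0],0],
    [[0,0.0484,0],0],
  ],
)

```text
time_s: 28.7
tcp_pos: [0.4747, -0.0529, 0.1673]
eef_rot: [-90.0, -0.0, 127.3]
contact_force: [-0.1, 0.1, -0.4]
gripper_width: 0.0262
```

Request:
apply_moves(
  rows=[
    [[0,0,0],0],
    [[0,0,0],0],
    [[0,0,0],0],
    [[0,0,0],0],
  ],
  gripper=0.0,
  grip_force=10,
)

```text
time_s: 29.2
tcp_pos: [0.4745, -0.0532, 0.1678]
eef_rot: [-90.0, 0.0, 127.3]
contact_force: [-2.3, -2.3, 4.1]
gripper_width: 0.0097
```

```bash
python3 -c "
from leaf import *
fork('w19')"
```

```text
t 29.2 F [-2.3 -2.3  4.1] Mz 0.03 w 9.7 psi 127.3 q6 20.0 tcp [ 0.4745 -0.0532  0.1678] | n 913 top mean/med 0.13219 0.13278 rel ang -0.2 zmean -0.65
```

Request:
apply_moves(
  rows=[
    [[0,0.0001,0],8],
    [[0,0.0002,0],16],
    [[0,0.0003,0],24],
    [[0,0.0004,0],32],
    [[0,0.0005,0],40],
    [[0,0.0006,0],48],
    [[0,0.0008,0],56],
    [[0,0.0009,0],64],
    [[0,0.001,0],72],
    [[0,0.0011,0],80],
    [[0,0.0012,0],88],
    [[0,0.0013,0],96],
    [[0,0.0014,0],104],
    [[0,0.0015,0],112],
    [[0,0.0017,0],120],
    [[0,0.0018,0],128],
    [[0,0.0018,0],133],
    [[0,0.0018,0],133],
    [[0,0.0018,0],133],
  ],
)

```text
time_s: 31.62
tcp_pos: [0.4738, -0.0528, 0.1659]
eef_rot: [-90.0, 0.1, -5.7]
contact_force: [-7.7, 0.9, 8.6]
gripper_width: 0.0103
```

```bash
python3 - <<'E'
from leaf import *
fork('w20')
leaf('top','t20');leaf('scene','s20');leaf('wrist','w21'); c=dict(np.load('pics/s20.npz'))
cv2.imwrite('pics/s20c.png',cv2.resize(c['pixels'][90:260,145:365],None,fx=3,fy=3,interpolation=cv2.INTER_CUBIC))
E
```

```text
t 31.62 F [-7.7  0.9  8.6] Mz -0.001 w 10.3 psi -5.7 q6 -113.0 tcp [ 0.4738 -0.0528  0.1659] | n 833 top mean/med 0.13051 0.1309 rel ang 0.4 zmean 0.25
top -0.07 0 None
top -0.03 0 None
top 0.06 100 0.08169199275849891
scene -0.07 34 0.08267324367452916
scene -0.03 80 0.08242440993095046
scene 0.06 80 0.0820373343414236
wrist -0.07 1280 0.0811698202962601
wrist -0.03 0 None
wrist 0.06 0 None
```

View pics/s20c.png

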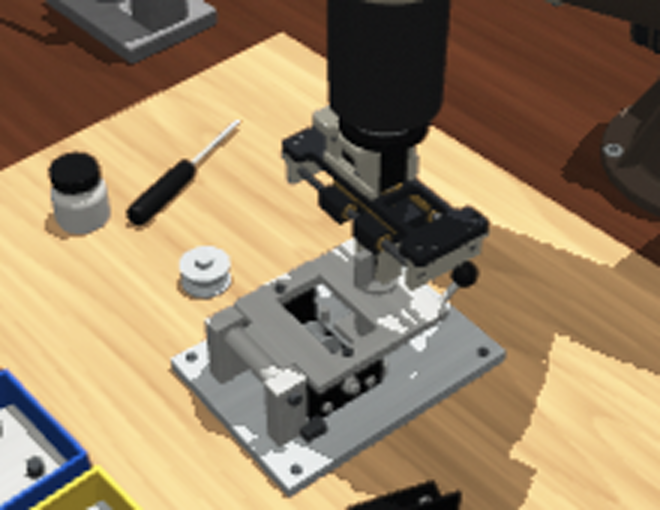

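View pics/w20.png

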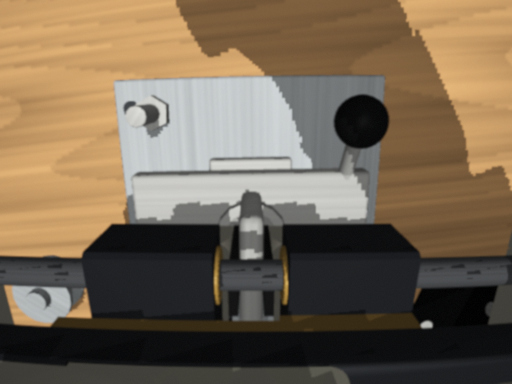

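The screw has fallen 5.2 mm since the drop, and the leaf is still level at 82 mm. I'll ease the remaining 8 N of push and check that it holds.

Request:
apply_moves(
  rows=[
    [[-0.0004,-0.0004,0],0],
    [[-0.0006,-0.0007,0],0],
    [[-0.0006,-0.0007,0],0],
    [[-0.0006,-0.0007,0],0],
    [[-0.0006,-0.0007,0],0],
    [[-0.0006,-0.0007,0],0],
  ],
)

```text
time_s: 32.58
tcp_pos: [0.4737, -0.0528, 0.1661]
eef_rot: [-90.0, 0.1, -5.7]
contact_force: [-5.3, -0.1, -0.1]
gripper_width: 0.0099
```

```bash
python3 - <<'E'
from leaf import *
fork('w22');leaf('scene','s22');leaf('wrist','w23')
E
```

```text
t 32.58 F [-5.3 -0.1 -0.1] Mz -0.052 w 9.9 psi -5.7 q6 -113.0 tcp [ 0.4737 -0.0528  0.1661] | n 844 top mean/med 0.1307 0.13117 rel ang 0.8 zmean 0.22
scene -0.07 35 0.08334780207057693
scene -0.03 85 0.08241836723873547
scene 0.06 80 0.08219385354108412
wrist -0.07 1274 0.08123759431071786
wrist -0.03 0 None
wrist 0.06 0 None
```

Steady: the wing is gripped, the leaf is level and the vertical load is about zero. Handing in.

```bash
python3 -c "
from plant import close_job
print(close_job())"
```

```text
the job is handed in; nothing more can be done
None
```

The leaf is closed over the bracket, the wing screw is started one full turn, and the fingers are still gripping the wing. I handed the job in at about 33 s and got no verdict back.

- **Closing the leaf:** I pinched the knob and lowered it along its arc, slowing towards the end. It seated with about 14 N at the knob. The cameras put the leaf level at 81–83 mm, against a nominal 82 mm.
- **Finding the thread drop:** I turned the wing backward about 119° with the fingers set as a loose 12 mm fork. The wing top climbed to 140.2 mm, then fell to 136.1 mm. I worked in steps of about 13–16°, so it may have gone up to about 12° past the drop.
- **Forward turn:** I gripped the wing and turned it forward 363° in two grasps, so about 352–363° from the drop itself. The wing top fell to about 131 mm, roughly 5 mm lower, which matches one turn of the 5 mm pitch.
- **Last checks:** The wing was gripped at 9.9 mm with the grip set to 10 N. The vertical load was near zero, with about 5 N sideways left on the tool because the grasp is slightly off the screw's axis.
- **Disagreement found:** From the base plate outline, the screw axis came out about 4 mm further from the robot than I measured at the wing. I used the wing measurement.
- **Loose parts:** I didn't touch any on purpose, and those in view in the last pictures looked undisturbed. I did not measure their positions again.

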